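Clip the brass module in self-closing tweezers and lay it on the inspection disc

TASK

Squeeze the self-closing tweezers open by their red grips, put the open jaws around the brass-topped module and let go so that they grip it by its two long sides. Then lift the module clear of the carrier in the tweezers, holding them by the yellow tail block, which does not open them, and set it down upright on the black inspection disc, all of it within the disc, and leave it lying there clipped in the tweezers. Do not touch the module with the gripper itself, and leave the other modules, the bottle and the dish where they are.

Things in the scene. Friction and masses are not known exactly. Their poses are not given: they have to be found in the camera images.
- tweezers: Self-closing (cross-lock) tweezers lying on their side, 196 mm long, 49 g. Origin at the hinge, on the underside; x points to the jaws, z up; underside at 0, top at 22 mm. Two steel blades run from the hinge to the red grips, cross at x=128 mm and end in jaws. A spring holds the jaws shut; squeezing the grips together opens them. Centre of mass at about x=35 mm.
- tweezers_grips (a point): Midpoint between the red grips (x=75 mm, 11 mm above the underside), axes as the tweezers. Each grip is 40 mm long (x), 6 mm thick, 22 mm tall; over the outer faces they measure 34 mm at rest, 20.5 mm squeezed to the stop. They begin to yield at 2 N and reach the stop at 7 N; 20 to 40 N is fine.
- tweezers_tail (a point): Centre of the solid yellow tail block (x=-13 mm, 11 mm above the underside), 34 mm long, 12 mm wide (y), 22 mm tall. Gripping it does not open the jaws. Axes as the tweezers.
- tweezers_jaws (a point): Midpoint between the jaws (x=152 mm, 10 mm above the underside), axes as the tweezers. Each jaw is a steel plate 28 mm long (x), 3 mm thick, 10 mm tall (5 to 15 mm above the underside). Gap 2 mm at rest, 29 mm with the grips squeezed to the stop. On a 14 mm wide part they lie parallel and press with about 2 N.
- jaw_l (a point): Middle of the inner face of one jaw (the one that moves to -y of the tweezers as it opens).
- jaw_r (a point): Middle of the inner face of the other jaw (moves to +y as it opens). The gap is the distance from point jaw_l.
- blade_l: The blade that carries jaw_l and the grip on the +y side of the tweezers; origin at the hinge.
- blade_r: The blade that carries jaw_r and the grip on the -y side; origin at the hinge.
- brass_module: The module to move; origin at the centre of its underside, x along its length. Green board with a plain block of brass colour on top; 28 mm long (x), 14 mm wide (y), 15 mm tall, about 18 g. It is the same either way round.
- brass_module_center (a point): Centre of the brass module, 7.5 mm above its underside; x along its length.
- black_module_center (a point): Centre of the neighbouring module with a black block, same size; loose, leave alone.
- blue_module_center (a point): Centre of the neighbouring module with a blue block, same size; loose, leave alone.
- carrier: Fixed flat white plate, 220 mm (x) by 180 mm (y), 5 mm thick, on the bench; origin at the centre of its underside. The three modules stand in a row near its far (+x) edge, 55 mm apart, their lengths roughly along its x.
- stage: Fixed flat white inspection plate, 200 mm (x) by 130 mm (y), 5 mm thick, on the bench; origin at the centre of its underside. It carries the black disc, towards its +x end; the plate reaches 150 mm from the disc to its -x end, where the tweezers can lie.
- disc (a point): Centre of the flat black disc, 64 mm across, flush with the top of the inspection plate (5 mm above the bench, 50 mm to +x of the plate's middle).
- bottle_center (a point): Middle of a small white bottle, 34 mm across, 65 mm tall; loose, leave alone.
- dish_center (a point): Middle of a small metal dish, 64 mm across, 22 mm tall; loose, leave alone.

How it is judged (in metres and radians):
On the way, in this order (a step that is already met when the one before it is completed fails the run):
1. the tweezers' jaws stand open (gap over 19 mm) around the brass module (distance between jaw_l and jaw_r above 0.019 m and horizontal distance between tweezers_jaws and brass_module_center below 0.014 m and z of brass_module_center in the frame of tweezers between 0 and 0.02 m and distance of brass_module_center from where it was at the start of the episode below 0.02 m), for 0.1 s.
2. both jaws grip the brass module by its long sides (contact force between each of blade_l, blade_r and brass_module above 0.4 N and angle between the x axis of tweezers and the x axis of brass_module, either way round below 0.25 rad), for 0.2 s.
3. the module, in the jaws, is lifted about 10 mm clear of the carrier (contact force between each of blade_l, blade_r and brass_module above 0.4 N and height (world z) of brass_module_center above 0.022 m), for 0.2 s.
At the end, for the whole second after the job is handed in: The brass module rests on the black disc, its centre within 16 mm of the disc's centre (so wholly on the disc), upright within 10 degrees, at rest, still gripped between both jaws by its long sides (along the tweezers within 14 degrees) (all of step 2 and horizontal distance between brass_module_center and disc below 0.016 m and height (world z) of brass_module_center between 0.0095 and 0.0165 m and angle between brass_module's own z axis and vertical below 0.17 rad and linear speed of each of brass_module, tweezers below 0.02 m/s); the robot touches nothing.
It fails at once if the gripper or arm touches the brass module (contact force between any of the fingers, the arm and brass_module above 0.5 N).
It fails at once if another module, the bottle or the dish is moved by more than 15 mm (distance of any of black_module_center, blue_module_center, bottle_center, dish_center from where it was at the start of the episode above 0.015 m).
It also fails if it takes over 51 s, if anything falls off the work surface, if the arm or the gripper's body presses on something with over 40 N, if the wrist force passes 120 N, or if a joint passes its speed limit or range.

ROBOT

A 6-joint arm with a two-finger parallel gripper is mounted at the origin on the work surface. World frame = base frame: x ahead of the robot, y to its left, z up, the work surface at z = 0. Lengths are in mm, angles in rad, forces in N, time in s.
With the tool pointing down it reaches from about 350 to 975 mm from the base axis. Payload 7.1 kg.
Tool frame: the origin (TCP) lies midway between the tips of the shut fingers; the grasp point (between the pads) lies 19 mm behind it (ctrl.grip_point_offset is the distance from the TCP to the grasp point, in mm); z points along the fingers, y is the line along which they close (so a half turn about z gives the same grasp; the last joint's range is limited). The gripper opens to 88 mm and grips with 3 to 60 N. Pads are 20 mm wide; open, the fingers measure 115 mm over their backs; the gripper's body (75 mm by 178 mm) begins 61 mm behind the grasp point.
Start: joints at [-1.191, 0.423, 1.63, -0, 1.089, -0.019], TCP at [242.711, -575.931, 222.675] pointing down, gripper open.
Joint ranges: [-3, 3], [-0.9, 2.11], [0.09, 2.58], [-1.31, 4.45], [0.11, 2.69], [-2.54, 2.54]. Speed limits (rad/s): [2.39, 2.39, 3.01, 3.14, 3.14, 3.14].

INTERFACE

Orientations are given as a rotation vector (axis times angle).
In Python, from workcell import get_obs, optics, close_job, spotter, ctrl gives the robot as it stands. The module is installed in compiled form; this text tells all that it offers.
- The arm moves only by the tool move_arm, never from a script. Its argument "rows" is a list of rows, each a list of 5 numbers: the shift along the tool's x, y, z in cm, then the turn about the tool's z in degrees, then the opening in per cent of the stroke, from 0 (shut) to 100 (fully open). A call has 1 to 10 rows; each row shifts and turns the commanded pose from where the row before left it, along the tool's axes as they then stand; what a row does not reach is not made up. A row lasts 1/8 s, in which the tool goes at most 62.5 mm and 10.7 degrees, less where a joint would pass 70% of its speed; a pose out of reach is approached as far as the arm can. A call with a gripper value outside its range is refused whole. The fingers move at their own pace and stop on an object; the grip force is fixed at half the most. Time passes only in rows, so rows that do not move let the fingers close. It gives the time, the measured TCP pose, the force, the opening and the grip force at its end, in the units of the state.
- get_obs(): the state, without advancing time (a new reading comes with each control period).
- optics.get_image(name): name is "scene" or "side" or "wrist"; returns the picture (384x512x3 uint8, blue, green, red); there is no depth.
- optics.calibration(name): a dict with "camera_matrix" (3x3 intrinsics, pixels), "xyz" and "orientation" of the camera in the world. Camera axes: x right, y down, z forward; pixel columns grow to the right and rows downward; lengths in mm; the calibration is good to about 2 mm. A picture is of the moment at which its call begins: read the wrist's pose just before it. calibration takes no time and is no camera call; for the wrist camera it gives the pose at the moment of the call.
- close_job(): hands the job in; it is judged then, once.
Trained networks look in the newest picture that a camera, given by its name, has taken for a name from the list of things; names that differ only in an ending like _2 or _b are one class to them, and where a whole thing is asked for, a point or a joint stands for the part that bears it (a point fixed in the world has none). Each returns a list of dicts, best first, with "conf" (0 to 1); they miss things now and then, are a little off and sometimes report something else, mostly with a low value. They report only what shows in the picture. A call takes as long as a camera call.
- spotter.find_in(camera, label): "point" ([column, row] in pixels, amid what is visible of it).
- spotter.regions_of(camera, label): "region" (384x512 bool, what is visible of it) and "point" ([column, row] in pixels, amid what is visible of it).
The state is a dict: "t": time; "qpos": joint angles; "qvel": joint speeds; "joint_torque": joint torques, N m; "ee_pos": TCP position; "orientation": TCP orientation; "ft_force": force on the tool from outside, world axes, zero at the start; "moment": the same for the moment, N m; "width": finger opening in mm; "grasp_force": force on a finger pad.
Only numpy, scipy, OpenCV 4.12 (cv2) and the standard library are available. Lean on these libraries where they do the work, as an engineer would, in place of code of your own. Each camera call takes 0.05 s, during which the arm holds its last target. There are 200 camera calls.

## Working session

There is one attempt and no reset: what is moved stays moved. The work goes in short steps, Python scripts to look and compute and a tool call to move; the robot and the scene stay as the last step left them, time stands still between calls to the robot, and variables do not carry over. Pictures are saved under pics/ and viewed, at most 10 in all, crops included, and the job is handed in when it is done.

Besides the shell and the picture viewer there is one more tool, called after "Request:" as a command line: name --pt "numbers of a row" for each row, then --argument value for the rest. move_arm: Moves the arm, as the interface text tells. Its arguments: {"type":"object","properties":{"rows":{"type":"array","items":{"type":"array","items":{"type":"number"}}}},"required":["rows"]}

```bash
mkdir -p pics
cat > h.py <<'E'
import numpy as np, cv2
from scipy.spatial.transform import Rotation as R
from workcell import get_obs, optics, close_job, spotter, ctrl
def cal(n):
    c=optics.calibration(n); o=np.array(c["orientation"],float)
    return np.array(c["camera_matrix"]),np.array(c["xyz"],float),(o if o.shape==(3,3) else R.from_rotvec(o).as_matrix())
def plane(c,uv,z):
    K,p,M=c; uv=np.atleast_2d(np.asarray(uv,float)); d=(M@np.linalg.inv(K)@np.c_[uv,np.ones(len(uv))].T).T
    return p+d*((z-p[2])/d[:,2])[:,None]
def proj(c,X):
    K,p,M=c; q=(K@M.T@(np.atleast_2d(X)-p).T).T; return q[:,:2]/q[:,2:]
E
python3 - <<'E'
from h import *
s=get_obs(); print(s["t"],s["ee_pos"],s["orientation"],s["width"])
ims=[]
for n in("scene","side"):
    im=optics.get_image(n); cv2.imwrite(f"pics/{n}0.png",im); c=cal(n); print(n,c[1].round())
    for l,z in(("tweezers",11),("tweezers_grips",15),("tweezers_tail",15),("tweezers_jaws",10),("brass_module",12),("black_module_center",12),("blue_module_center",12),("disc",5),("carrier",5),("stage",5),("bottle_center",32),("dish_center",11)):
        for r in spotter.find_in(n,l)[:1]: print(l,round(r["conf"],2),np.round(r["point"]),plane(c,r["point"],z)[0].round(0))
E
```

```text
0.0 [ 242.51224547 -575.43779346  221.90954359] [-3.07790713e+00 -6.22029030e-01  4.76822554e-04] 88.30732028730665
scene [1017.  376.  781.]
tweezers 0.63 [169. 122.] [ 455. -329.   11.]
tweezers_grips 0.57 [169. 124.] [ 466. -318.   15.]
tweezers_tail 0.69 [168. 124.] [ 466. -320.   15.]
tweezers_jaws 0.95 [170. 127.] [ 471. -311.   10.]
brass_module 0.45 [209. 193.] [611. -48.  12.]
black_module_center 0.5 [223. 205.] [623.   9.  12.]
disc 0.81 [328. 222.] [516. 264.   5.]
carrier 0.55 [238. 193.] [563.  15.   5.]
stage 0.9 [334. 224.] [513. 277.   5.]
bottle_center 0.59 [137. 187.] [ 711. -211.   32.]
dish_center 0.98 [433. 233.] [406. 497.  11.]
side [ 475. 1120.  818.]
tweezers 0.62 [306. 142.] [ 459. -298.   11.]
tweezers_grips 0.87 [303. 143.] [ 468. -282.   15.]
tweezers_tail 0.58 [304. 142.] [ 468. -292.   15.]
tweezers_jaws 0.71 [307. 141.] [ 457. -307.   10.]
brass_module 0.5 [249. 181.] [623. -60.  12.]
black_module_center 0.63 [247. 193.] [623.   4.  12.]
blue_module_center 0.62 [250. 205.] [610.  56.  12.]
disc 0.82 [288. 263.] [496. 269.   5.]
carrier 0.8 [276. 201.] [539.  26.   5.]
stage 0.63 [283. 258.] [508. 253.   5.]
bottle_center 0.59 [227. 146.] [ 711. -223.   32.]
dish_center 0.8 [329. 341.] [407. 490.  11.]
```

Run:
```python
import cv2,numpy as np
a=cv2.imread("pics/scene0.png")[80:290,110:460]; cv2.imwrite("pics/s1.png",cv2.resize(a,(800,480),interpolation=cv2.INTER_CUBIC))
```

```text
(no output)
```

View pics/s1.png

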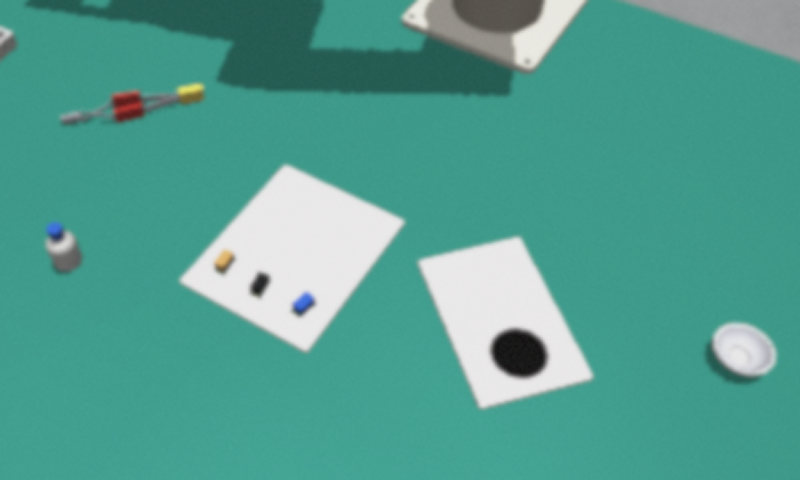

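The picture shows the tweezers with the jaw tip near crop (70,118), the red grips near (128,106) and the yellow tail near (190,93). The brass module is at (224,261) and the disc at (519,353). Next I'll compute their positions.

Run:
```python
from h import *
c=cal("scene")
for n,u,z in(("tail",(190,93),15),("grips",(128,106),15),("jaw",(70,118),10),("brass",(224,259),18),("disc",(519,353),5),("c1",(285,164),5),("c2",(405,220),5),("c3",(306,352),5),("c4",(180,281),5),("st1",(519,237),5),("st2",(593,378),5),("st3",(480,408),5),("st4",(418,262),5)):
    p=np.array(u)*[350/800,210/480]+[110,80]; print(n,plane(c,p,z)[0].round(0))
s=get_obs(); M=R.from_rotvec(s["orientation"]).as_matrix(); print(M.round(3)); k,p,m=cal("wrist"); print(k,p,m.round(3))
print("cam in tool",M.T@(p-s["ee_pos"]),(M.T@m).round(2), ctrl.grip_point_offset)
```

```text
tail [ 412. -264.   15.]
grips [ 479. -319.   15.]
jaw [ 536. -374.   10.]
brass [616. -46.  18.]
disc [536. 297.   5.]
c1 [443. -81.   5.]
c2 [440.  98.   5.]
c3 [661. 101.   5.]
c4 [663. -77.   5.]
st1 [389. 228.   5.]
st2 [521. 377.   5.]
st3 [618. 292.   5.]
st4 [488. 143.   5.]
[[ 0.922  0.388  0.   ]
 [ 0.388 -0.922 -0.   ]
 [-0.     0.    -1.   ]]
[[304.38197154   0.         253.76841657]
 [  0.         304.38197154 193.38556325]
 [  0.           0.           1.        ]] [ 305.16776045 -549.03467004  385.80767304] [[ 0.388 -0.892 -0.231]
 [-0.922 -0.376 -0.097]
 [-0.     0.251 -0.968]]
cam in tool [  68.00995315   -0.53407747 -163.09503619] [[-0.   -0.97 -0.25]
 [ 1.    0.   -0.  ]
 [ 0.   -0.25  0.97]] 18.700000000000003
```

Request:
move_arm --pt "4 -1.8 1.3 0 100" --pt "4 -1.8 1.3 0 100" --pt "4 -1.8 1.3 0 100" --pt "4 -1.8 1.3 0 100" --pt "4 -1.8 1.3 0 100" --pt "4 -1.8 1.3 0 100" --pt "4 -1.8 1.3 0 100" --pt "4 -1.8 1.3 0 100"

```text
t: 2.3
ee_pos: [482.7, -318.0, 118.4]
orientation: [3.079, 0.622, 0.001]
ft_force: [0.5, 0.1, 0.0]
width: 87.7
grasp_force: 0.0
```

Request:
move_arm --pt "0 0 0 10 100" --pt "0 0 0 10 100" --pt "0 0 0 10 100" --pt "0 0 0 10 100" --pt "0 0 0 10 100" --pt "0 0 0 10 100" --pt "0 0 0 4.4 100" --pt "0 0 0 0 100"

```text
t: 3.3
ee_pos: [481.7, -319.0, 118.7]
orientation: [2.938, -1.113, 0.0]
ft_force: [-0.5, 0.4, -0.4]
width: 88.0
grasp_force: 0.0
```

```bash
cat > tw.py <<'E'
from h import *
def look(name,labels,save=None):
    s=get_obs(); c=cal("wrist"); im=optics.get_image("wrist"); out={}
    if save: cv2.imwrite(f"pics/{save}.png",im)
    M=R.from_rotvec(s["orientation"]).as_matrix()
    print("t",round(s["t"],2),"ee",np.round(s["ee_pos"],1),"yaw",round(np.degrees(np.arctan2(M[1,0],M[0,0])),1),"w",round(s["width"],1),"tilt",M[2].round(3))
    return s,c,im,M
def blob(im,lo,hi):
    h=cv2.cvtColor(im,cv2.COLOR_BGR2HSV); return cv2.inRange(h,np.array(lo),np.array(hi))
E
python3 - <<'E'
from tw import *
s,c,im,M=look("wrist",0,"w1")
for l,z in(("tweezers_grips",20),("tweezers_tail",22),("tweezers_jaws",15)):
    for r in spotter.find_in("wrist",l)[:2]: print(l,round(r["conf"],2),np.round(r["point"]),plane(c,r["point"],z)[0].round(1))
E
```

```text
t 3.3 ee [ 481.7 -319.   118.7] yaw -41.5 w 88.0 tilt [ 0. -0. -1.]
tweezers_grips 0.89 [275. 193.] [ 469.  -333.1   20. ]
tweezers_grips 0.22 [ 3. 78.] [ 688.9 -230.7   20. ]
tweezers_tail 0.91 [275. 189.] [ 472.9 -335.8   22. ]
tweezers_jaws 0.81 [272. 188.] [ 473.6 -333.9   15. ]
```

View pics/w1.png

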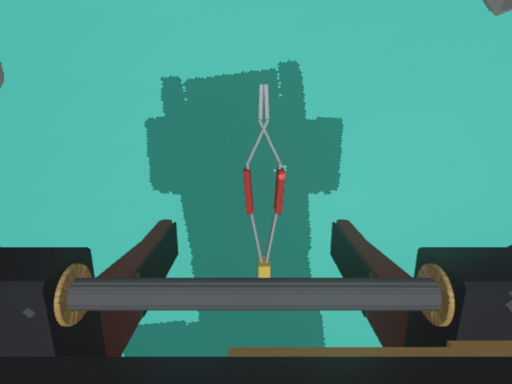

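The wrist view shows the jaw tip at (264,84), the crossing at (264,123), the red grips at (248,191) and (280,191), and the front of the tail at (264,264). The tool yaw nearly matches.

Run:
```python
from tw import *
s=get_obs(); c=cal("wrist"); M=R.from_rotvec(s["orientation"]).as_matrix()
im=cv2.imread("pics/w1.png"); m=blob(im,(0,150,80),(8,255,255))|blob(im,(172,150,80),(180,255,255)); m[230:]=0
n,l,st,ce=cv2.connectedComponentsWithStats(m)
for i in range(1,n):
    if st[i,4]>60: print(st[i],ce[i].round(1),plane(c,ce[i],18)[0].round(1))
for nme,u,z in(("jawtip",(264,84),15),("cross",(264,123),13),("g",(264,191),18),("tailfront",(264,264),22)):
    P=plane(c,u,z)[0]; print(nme,P.round(1),"tool",(M.T@(P-s["ee_pos"])).round(1))
```

```text
[244 169   9  45 243] [248.  191.3] [ 486.1 -315.7   18. ]
[276 169   9  45 262] [279.6 190.6] [ 467.9 -337.3   18. ]
jawtip [ 545.2 -386.2   15. ] tool [ 92.1   8.3 103.7]
cross [ 521.3 -365.6   13. ] tool [ 60.5   8.6 105.7]
g [ 476.8 -326.7   18. ] tool [  1.4   9.  100.7]
tailfront [ 424.4 -280.9   22. ] tool [-68.2   9.4  96.7]
```

Request:
move_arm --pt "0.15 0.9 3 0 100" --pt "0 0 4 0 100" --pt "0 0 3 0 100" --pt "0 0 1.55 0 100" --pt "0 0 0 0 100"

```text
t: 4.12
ee_pos: [476.6, -326.5, 2.6]
orientation: [-2.937, 1.114, 0.002]
ft_force: [-0.8, -1.1, -0.4]
width: 87.9
grasp_force: 0.0
```

Run:
```python
from tw import *
look("w",0,"w2"); print(get_obs()["ft_force"])
```

```text
t 4.12 ee [ 476.6 -326.5    2.6] yaw -41.5 w 87.9 tilt [-0.001  0.    -1.   ]
[ 0.17272341 -0.44541812 -0.08838697]
```

View pics/w2.png

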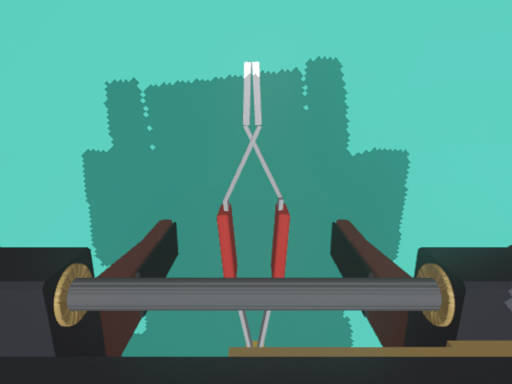

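The grips lie centred between the fingers, at columns 226 and 281. I'll close on them.

Request:
move_arm --pt "0 0 0 0 0" --pt "0 0 0 0 0" --pt "0 0 0 0 0" --pt "0 0 0 0 0" --pt "0 0 0 0 0" --pt "0 0 0 0 0" --pt "0 0 0 0 0" --pt "0 0 0 0 0"

```text
t: 5.18
ee_pos: [476.9, -326.7, 3.2]
orientation: [2.937, -1.114, 0.0]
ft_force: [1.6, 0.0, -0.1]
width: 18.4
grasp_force: 30.0
```

Request:
move_arm --pt "0 0 -1 0 0" --pt "0 0 -3 0 0" --pt "0 0 -4 0 0" --pt "0 0 -2.5 0 0"

```text
t: 5.68
ee_pos: [477.3, -327.0, 110.5]
orientation: [2.937, -1.114, 0.003]
ft_force: [0.8, -0.2, -0.9]
width: 18.5
grasp_force: 30.0
```

Request:
move_arm --pt "-1.8 -3.1 0 0 0" --pt "-1.8 -3.1 0 0 0" --pt "-1.8 -3.1 0 0 0" --pt "-1.8 -3.1 0 0 0" --pt "-1.8 -3.1 0 0 0" --pt "-1.8 -3.1 0 0 0" --pt "-1.8 -3.1 0 0 0" --pt "-1.8 -3.1 0 0 0"

```text
t: 6.68
ee_pos: [533.7, -44.4, 108.8]
orientation: [-2.937, 1.114, -0.001]
ft_force: [0.5, 0.3, -0.6]
width: 18.5
grasp_force: 30.0
```

Request:
move_arm --pt "0 0 0 -8.3 0" --pt "0 0 0 -8.3 0" --pt "0 0 0 -8.3 0" --pt "0 0 0 -8.3 0" --pt "0 0 0 -8.3 0" --pt "0 0 0 0 0"

```text
t: 7.42
ee_pos: [533.6, -45.6, 108.7]
orientation: [3.142, -0.003, 0.001]
ft_force: [-0.5, -0.6, -0.1]
width: 18.9
grasp_force: 30.0
```

Run:
```python
from tw import *
s,c,im,M=look("w",0,"w3")
for r in spotter.find_in("wrist","brass_module")[:2]: print(round(r["conf"],2),np.round(r["point"]),plane(c,r["point"],15)[0].round(1))
```

```text
t 7.42 ee [533.6 -45.6 108.7] yaw -0.1 w 18.9 tilt [ 0.  0. -1.]
0.7 [260.  96.] [616.2 -50.1  15. ]
0.47 [249. 209.] [520.8 -41.   15. ]
```

View pics/w3.png

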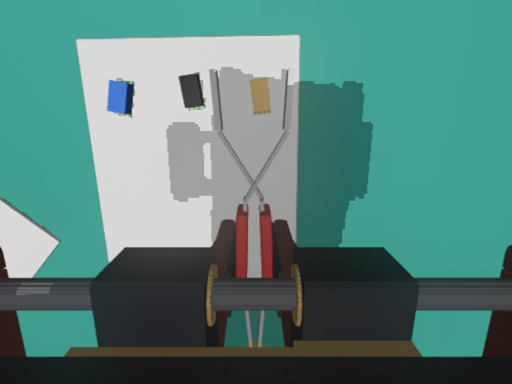

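Wrist view: the jaws are open at columns 213 and 288, rows 70–130. The brass module is at (260,96), slightly rotated, with black at (192,91) and blue at (120,97).

```bash
cat > br.py <<'E'
from tw import *
def brass(im,c,ztop):
    m=blob(im,(12,90,110),(24,255,255)); m[170:]=0
    n,l,st,ce=cv2.connectedComponentsWithStats(m); i=1+np.argmax(st[1:,4]); print(st[i])
    ct=max(cv2.findContours((l==i).astype(np.uint8),0,1)[0],key=len)[:,0]
    P=plane(c,ct,ztop)[:,:2].astype(np.float32); r=cv2.minAreaRect(P); b=cv2.boxPoints(r)
    e=[b[1]-b[0],b[2]-b[1]]; e=max(e,key=np.linalg.norm); a=np.degrees(np.arctan2(e[1],e[0])); a=(a+90)%180-90
    return np.array(r[0]),r[1],a
E
python3 - <<'E'
from br import *
s=get_obs(); c=cal("wrist"); im=cv2.imread("pics/w3.png"); print(brass(im,c,20))
e=s["ee_pos"]
for h in(5,12,20): print(h,proj(c,[e+[77-14,0,h],e+[77,0,h],e+[77+14,0,h],e+[77,16,h],e+[77,-16,h]]).round().tolist())
E
```

```text
[251  79  19  34 524]
(array([615.5824585 , -50.52579498]), (25.483631134033203, 13.013107299804688), np.float32(6.339508))
5 [[254.0, 124.0], [254.0, 95.0], [254.0, 65.0], [222.0, 95.0], [286.0, 95.0]]
12 [[254.0, 125.0], [254.0, 94.0], [254.0, 63.0], [220.0, 95.0], [288.0, 94.0]]
20 [[254.0, 125.0], [254.0, 93.0], [254.0, 60.0], [218.0, 93.0], [290.0, 93.0]]
```

Request:
move_arm --pt "0.7 1.4 0 0 0" --pt "0 0 2 -6.3 0" --pt "0 0 3 0 0" --pt "0 0 2 0 0" --pt "0 0 0 0 0"

```text
t: 8.15
ee_pos: [539.9, -60.2, 36.9]
orientation: [-3.137, -0.169, 0.004]
ft_force: [-0.4, -0.9, -0.9]
width: 18.5
grasp_force: 30.0
```

Run:
```python
from br import *
s,c,im,M=look("w",0,"w4")
p,sz,a=brass(im,c,20); print(p,sz,a, M.T@(np.r_[p,20]-s["ee_pos"]))
cv2.imwrite("pics/w4c.png",cv2.resize(im[40:290,120:390],(648,600),interpolation=cv2.INTER_CUBIC))
```

```text
t 8.15 ee [539.9 -60.2  36.9] yaw 6.2 w 18.5 tilt [-0.003 -0.001 -1.   ]
[ 240   75   24   48 1073]
[615.59448242 -50.14638519] (25.380722045898438, 13.04465389251709) 6.609337 [76.39914801 -1.84892454 16.71689943]
```

View pics/w4c.png

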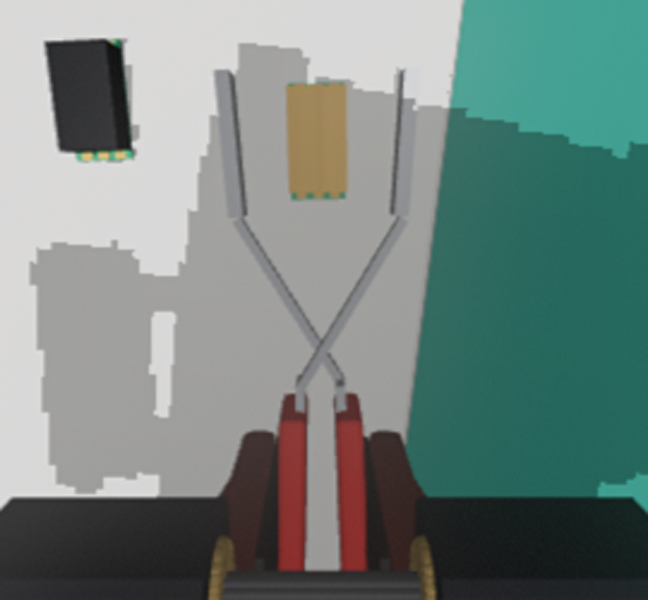

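The jaws straddle the brass module and are well centred on it: module at crop (317,140), jaws at columns 230 and 403. I'll lower the tweezers.

Request:
move_arm --pt "0 0 1.5 0 0" --pt "0 0 0.8 0 0" --pt "0 0 0.3 0 0" --pt "0 0 0.2 0 0" --pt "0 0 0 0 0"

```text
t: 8.82
ee_pos: [540.6, -59.6, 10.2]
orientation: [-3.137, -0.171, -0.0]
ft_force: [0.0, -1.2, -0.4]
width: 18.4
grasp_force: 30.0
```

Request:
move_arm --pt "0 0 0.1 0 0" --pt "0 0 0.05 0 0" --pt "0 0 0 0 0"

```text
t: 9.2
ee_pos: [540.6, -59.6, 8.7]
orientation: [3.137, 0.171, 0.0]
ft_force: [0.3, 0.1, -0.4]
width: 18.4
grasp_force: 30.0
```

Request:
move_arm --pt "0 0 0.05 0 0" --pt "0 0 0 0 0" --pt "0 0 0 0 30" --pt "0 0 0 0 45" --pt "0 0 0 0 70" --pt "0 0 0 0 70" --pt "0 0 0 0 70"

```text
t: 10.07
ee_pos: [540.6, -59.6, 8.2]
orientation: [3.137, 0.171, 0.0]
ft_force: [1.0, -0.1, 0.2]
width: 60.6
grasp_force: 0.0
```

Run:
```python
from br import *
s,c,im,M=look("w",0,"w5")
p,sz,a=brass(im,c,20); print(p,sz,a, M.T@(np.r_[p,20]-s["ee_pos"]))
cv2.imwrite("pics/w5c.png",cv2.resize(im[0:300,100:420],(640,600),interpolation=cv2.INTER_CUBIC))
```

```text
t 10.07 ee [540.6 -59.6   8.2] yaw 6.3 w 60.6 tilt [ 0.  0. -1.]
[ 238   70   29   56 1531]
[615.440979   -50.05836487] (25.022544860839844, 13.236942291259766) 6.8264084 [ 75.48137044  -1.32978285 -11.81779837]
```

View pics/w5c.png

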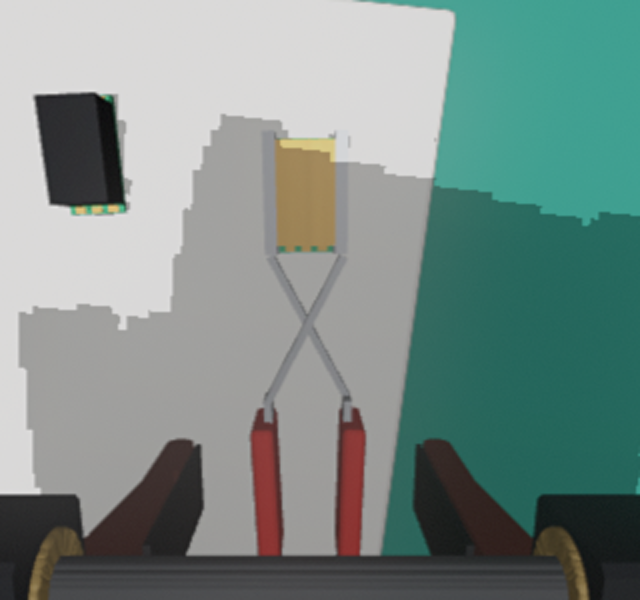

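The brass module is clamped between both jaws at crop (306,195), along its long sides. I'll raise the gripper and regrasp the tail.

Request:
move_arm --pt "0 0 -2 0 70" --pt "0 0 -4 0 70" --pt "-4.5 0 0 -0.6 70" --pt "-4.3 0.1 0 0 70" --pt "0 0 0 0 70"

```text
t: 10.75
ee_pos: [449.8, -70.5, 68.0]
orientation: [-3.135, -0.186, 0.005]
ft_force: [0.9, 1.2, 0.7]
width: 61.5
grasp_force: 0.0
```

Run:
```python
from br import *
s,c,im,M=look("w",0,"w6")
p,sz,a=brass(im,c,20); print(p,sz,a, M.T@(np.r_[p,20]-s["ee_pos"]))
m=blob(im,(0,150,60),(8,255,255))|blob(im,(172,150,60),(180,255,255)); m[235:]=0; m[:, :200]=0; m[:,310:]=0
n,l,st,ce=cv2.connectedComponentsWithStats(m)
for i in range(1,n):
    if st[i,4]>100: print(st[i],(M.T@(plane(c,ce[i],24)[0]-s["ee_pos"])).round(1))
y=blob(im,(25,120,90),(34,255,255)); v,u=np.nonzero(y); print(len(u), u.mean() if len(u) else 0)
cv2.imwrite("pics/w6c.png",im[0:384,60:450])
```

```text
t 10.75 ee [449.8 -70.5  68. ] yaw 6.8 w 61.5 tilt [-0.003 -0.001 -1.   ]Traceback (most recent call last):
  File "<stdin>", line 3, in <module>
  File "br.py", line 4, in brass
    n,l,st,ce=cv2.connectedComponentsWithStats(m); i=1+np.argmax(st[1:,4]); print(st[i])
                                                       ~~~~~~~~~^^^^^^^^^^
    return _wrapfunc(a, 'argmax', axis=axis, out=out, **kwds)
    return bound(*args, **kwds)
ValueError: attempt to get argmax of an empty sequence
```

Run:
```python
from br import *
s=get_obs(); c=cal("wrist"); im=cv2.imread("pics/w6.png"); M=R.from_rotvec(s["orientation"]).as_matrix(); print(s["ee_pos"])
m=blob(im,(0,150,60),(8,255,255))|blob(im,(172,150,60),(180,255,255)); m[235:]=0; m[:, :200]=0; m[:,310:]=0
n,l,st,ce=cv2.connectedComponentsWithStats(m)
for i in range(1,n):
    if st[i,4]>100: print(st[i],(M.T@(plane(c,ce[i],24)[0]-s["ee_pos"])).round(1))
cv2.imwrite("pics/w6c.png",im[0:384,60:450])
```

```text
[452.50798604 -70.72281852  68.37549635]
[232  43   9  35 153] [104.7 -12.3  44.4]
[268  43   9  29 172] [103.6  10.8  44.4]
```

View pics/w6c.png

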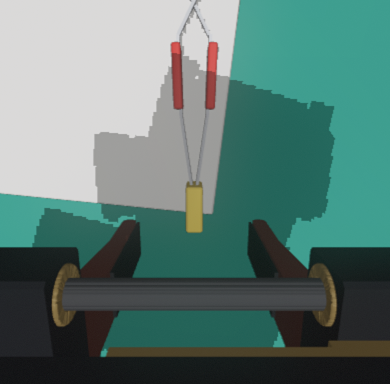

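The yellow tail shows at image (254,207), rows 183–232, and lines up with the tool's column.

Run:
```python
from br import *
s=get_obs(); c=cal("wrist"); M=R.from_rotvec(s["orientation"]).as_matrix()
for u in((254,184),(254,222),(254,232),(238,43),(272,43),(238,108),(270,108)): print(u,(M.T@(plane(c,u,27)[0]-s["ee_pos"])).round(1))
```

```text
(254, 184) [21.6 -0.4 41.4]
(254, 222) [-6.1 -0.4 41.4]
(254, 232) [-13.7  -0.4  41.4]
(238, 43) [110.5 -10.3  41.4]
(272, 43) [110.5  10.7  41.4]
(238, 108) [ 72.  -10.8  41.4]
(270, 108) [72.   9.9 41.4]
```

Request:
move_arm --pt "0.3 0 2 0 70" --pt "0 0 2.5 0 70" --pt "0 0 1.1 0 70" --pt "0 0 0.4 0 70" --pt "0 0 0 0 0" --pt "0 0 0 0 0" --pt "0 0 0 0 0" --pt "0 0 0 0 0" --pt "0 0 0 0 0" --pt "0 0 0 0 0"

```text
t: 12.05
ee_pos: [456.3, -70.3, 8.3]
orientation: [3.136, 0.188, 0.0]
ft_force: [-0.3, 0.2, 2.6]
width: 11.9
grasp_force: 30.0
```

Request:
move_arm --pt "0 0 -0.5 0 0" --pt "0 0 -1 0 0" --pt "0 0 -1.5 0 0" --pt "0 0 -1.5 0 0" --pt "0 0 -0.8 0 0" --pt "0 0 0 0 0" --pt "0 0 0 0 0" --pt "0 0 0 0 0"

```text
t: 13.05
ee_pos: [455.8, -70.2, 60.8]
orientation: [-3.136, -0.188, 0.002]
ft_force: [0.0, 0.6, -0.2]
width: 11.8
grasp_force: 30.0
```

Run:
```python
from br import *
s,c,im,M=look("w",0,"w7")
a=optics.get_image("side"); b=optics.get_image("scene")
A=cv2.resize(a[130:240,210:320],(400,400),interpolation=cv2.INTER_CUBIC);B=cv2.resize(b[130:230,150:250],(400,400),interpolation=cv2.INTER_CUBIC)
cv2.imwrite("pics/lift.png",np.hstack([A,B]))
```

```text
t 13.05 ee [455.8 -70.2  60.8] yaw 6.8 w 11.8 tilt [-0.001 -0.    -1.   ]
```

View pics/lift.png

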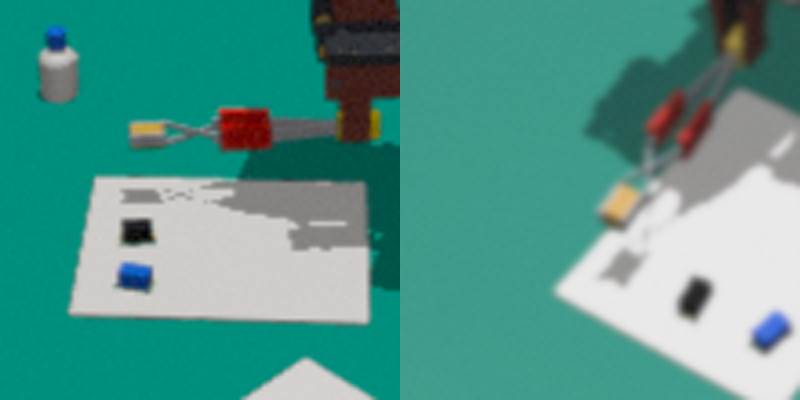

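The module is held in the jaws and roughly level: in the left half it is at (148,133), clear above the plate. Next I'll measure the disc.

Run:
```python
from br import *
for n in("scene","side"):
    im=optics.get_image(n); c=cal(n)
    for l in("disc","stage"):
      for r in spotter.regions_of(n,l)[:1]:
        g=r["region"]; v,u=np.nonzero(g); P=plane(c,np.c_[u,v],5)[:,:2]; q=cv2.minAreaRect(P.astype(np.float32)); print(n,l,round(r["conf"],2),len(u),P.mean(0).round(1),q)
    m=cv2.inRange(im,(0,0,0),(45,45,45)); k,l,st,ce=cv2.connectedComponentsWithStats(m)
    for i in range(1,k):
        if 150<st[i,4]<3000:
            v,u=np.nonzero(l==i); P=plane(c,np.c_[u,v],5)[:,:2]; print(n,"dark",st[i,4],P.mean(0).round(1),np.ptp(P,0).round(1))
```

```text
scene disc 0.55 3342 [507.5 263.2] ((502.22406005859375, 259.9939880371094), (204.0972137451172, 132.9467315673828), 48.263397216796875)
scene stage 0.96 3311 [507.5 263.8] ((502.3338623046875, 259.9977111816406), (202.0170440673828, 131.82327270507812), 48.57539749145508)
scene dark 273 [-427.5  514.5] [224.5  47.3]
scene dark 414 [ 287.4 -229.1] [167.2 175.9]
scene dark 302 [535.6 295.9] [50.3 52.3]
side disc 0.59 3401 [506.2 263.8] ((504.5095520019531, 258.57806396484375), (205.4971923828125, 136.3554229736328), 48.84107971191406)
side stage 0.7 3392 [506.5 264.4] ((503.9744567871094, 259.98785400390625), (206.83103942871094, 138.0840606689453), 48.53681182861328)
side dark 207 [ 462.9 -484.6] [ 98.7 208.8]
side dark 344 [536.9 294.5] [56.7 53.6]
side dark 2168 [557.6 555.3] [153.5  95.6]
```

Request:
move_arm --pt "0.05 -1.5 0 0 0" --pt "0.05 -3 0 0 0" --pt "0.05 -4 0 0 0" --pt "0.05 -4 0 0 0" --pt "0.05 -4 0 0 0" --pt "0.05 -4 0 0 0" --pt "0.05 -3 0 0 0" --pt "0.05 -1.2 0 0 0" --pt "0 0 0 0 0"

```text
t: 14.62
ee_pos: [430.4, 176.0, 61.1]
orientation: [3.136, 0.19, -0.0]
ft_force: [0.1, -0.5, -0.5]
width: 11.8
grasp_force: 30.0
```

Request:
move_arm --pt "0 0 0 -3 0" --pt "0 0 0 -5.7 0" --pt "0 0 0 -7 0" --pt "0 0 0 -7 0" --pt "0 0 0 -7 0" --pt "0 0 0 -6 0" --pt "0 0 0 -4 0" --pt "0 0 0 -2 0" --pt "0 0 0 0 0" --pt "0 0 0 0 0"

```text
t: 15.88
ee_pos: [430.8, 175.2, 61.2]
orientation: [-2.865, -1.29, 0.0]
ft_force: [0.1, 0.1, -0.1]
width: 12.2
grasp_force: 30.0
```

Run:
```python
from br import *
s,c,im,M=look("w",0,"w8")
d=np.r_[536.2,296.5]; e=s["ee_pos"]; print("disc in tool",(M.T@(np.r_[d,5]-e)).round(1))
for n in("side","scene"):
    im=optics.get_image(n); c=cal(n); ztop=e[2]-3+15
    m=blob(im,(10,70,110),(24,255,255)); u0=proj(c,e+M@[160,0,-10])[0]; print(u0)
    k,l,st,ce=cv2.connectedComponentsWithStats(m)
    for i in range(1,k):
        if st[i,4]>15 and np.hypot(*(ce[i]-u0))<25: P=plane(c,ce[i],ztop)[0]; print(n,st[i],P.round(1),"tool",(M.T@(P-e)).round(1))
    x,y=u0.astype(int); cv2.imwrite(f"pics/p_{n}.png",cv2.resize(im[y-50:y+50,x-50:x+50],(400,400),interpolation=cv2.INTER_CUBIC))
cv2.imwrite("pics/p.png",np.hstack([cv2.imread("pics/p_side.png"),cv2.imread("pics/p_scene.png")]))
```

```text
t 15.88 ee [430.8 175.2  61.2] yaw 48.5 w 12.2 tilt [-0. -0. -1.]
disc in tool [160.7  -1.5  56.2]
[269.99592286 248.65299024]
side [264 245  11   8  49] [539.1 298.2  73.2] tool [163.9  -0.4 -12. ]
[340.88366685 220.21138917]
scene [339 217   8  10  50] [538.9 300.1  73.2] tool [165.2  -1.8 -12. ]
```

View pics/p.png

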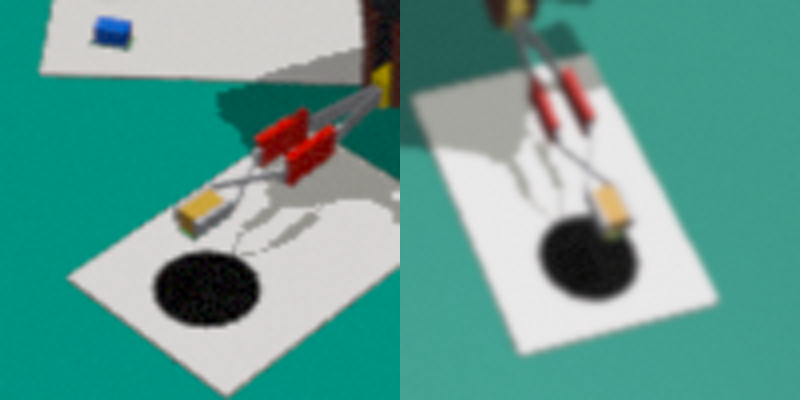

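The held module at (205,212)/(612,205) is over the disc, and the side and scene measurements agree to a few mm. I'll lower it.

Request:
move_arm --pt "-0.2 0 1 0 0" --pt "0 0 1.8 0 0" --pt "0 0 1.4 0 0" --pt "0 0 0.6 0 0" --pt "0 0 0.2 0 0" --pt "0 0 0.1 0 0" --pt "0 0 0.1 0 0" --pt "0 0 0 0 0"

```text
t: 17.02
ee_pos: [429.6, 174.0, 9.4]
orientation: [2.864, 1.292, 0.001]
ft_force: [-0.8, 0.0, -1.4]
width: 11.6
grasp_force: 30.0
```

Request:
move_arm --pt "0 0 0.07 0 0" --pt "0 0 0.04 0 0" --pt "0 0 0 0 0" --pt "0 0 0 0 20" --pt "0 0 0 0 30" --pt "0 0 0 0 50" --pt "0 0 0 0 50"

```text
t: 17.9
ee_pos: [429.4, 174.0, 8.1]
orientation: [-2.864, -1.292, 0.0]
ft_force: [0.6, -0.3, -0.8]
width: 42.5
grasp_force: 0.0
```

Request:
move_arm --pt "0 0 -1 0 50" --pt "0 0 -3 0 50" --pt "0 0 -5 0 50" --pt "0 0 -5 0 50" --pt "-2 0 -3 0 50" --pt "0 0 0 0 50" --pt "0 0 0 0 50"

```text
t: 18.77
ee_pos: [416.1, 159.0, 177.8]
orientation: [-2.864, -1.291, -0.0]
ft_force: [1.0, 0.7, -0.2]
width: 43.7
grasp_force: 0.0
```

Run:
```python
from br import *
s,c,im,M=look("w",0,"w9")
try: print(brass(im,c,20))
except Exception as x: print(x)
a=optics.get_image("side"); cs=cal("side")
m=blob(a,(10,70,110),(24,255,255)); u0=proj(cs,[536,296,20])[0]
k,l,st,ce=cv2.connectedComponentsWithStats(m)
for i in range(1,k):
    if st[i,4]>15 and np.hypot(*(ce[i]-u0))<25: print("side",plane(cs,ce[i],20)[0].round(1))
x,y=u0.astype(int); A=cv2.resize(a[y-45:y+45,x-45:x+45],(384,384),interpolation=cv2.INTER_CUBIC)
cv2.imwrite("pics/fin.png",np.hstack([A,im[:, 70:470]]))
```

```text
t 18.77 ee [416.1 159.  177.8] yaw 48.5 w 43.7 tilt [ 0. -0. -1.]
[248   0  13   4  42]
(array([528.89282227, 287.35098267]), (2.4951376914978027, 11.24587345123291), np.float32(-41.47126))
side [537.4 295.8  20. ]
```

View pics/fin.png

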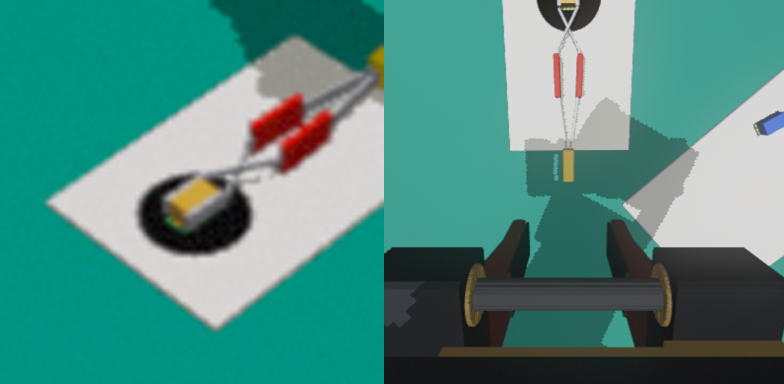

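The module sits upright and centred on the disc, about 1–2 mm off, clipped in the tweezers at left (195,208), and the gripper is clear. I'll hand in.

```bash
python3 -c "
from h import *
print(close_job())"
```

```text
the job is handed in; nothing more can be done
None
```

The brass module is standing upright on the black disc, about 1–2 mm off centre and still clipped in the tweezers; I handed the job in at about 19 s, but the interface did not report the verdict.

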